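Release the stuck tool drawer with a dowel through the catch hole

TASK

The top drawer of the small tool chest on the glassworking bench is held shut by its spring catch. Take the wooden dowel out of its stand, push it tip first through the small hole in the chest's top and press the catch down gently, without driving it hard against its stop, and keep it pressed until the drawer has slid out by itself. Then put the dowel back upright in its stand, all the way down, and let go; leave the jar, the graphite block and the glass paperweight where they are.

Things in the scene. Friction and masses are not known exactly. Their poses are not given: they have to be found in the camera images.
- dowel: loose pusher dowel, upright in the stand at the start, 30 g: a round pale wooden rod, 10 mm in diameter and 90 mm long, with a square blue grip block on top, 18 x 18 mm and 42 mm tall (132 mm in all). Origin at the centre of the rod's lower end; z up along the rod to the grip (grip from z = 90 to 132 mm), x and y square to the grip block's faces. It weighs little and may lean about 3 degrees in its stand.
- dowel_tip (a point): the centre of the rod's lower end (the dowel's origin)
- stand: fixed grey block 64 x 64 mm, 60 mm high, with one round upright hole in its middle, about 14 mm wide and 40 mm deep, in which the dowel stands. Origin at the centre of its underside, z up; at the start the dowel's tip is on the hole's floor, 20 mm above the bench.
- stand_hole (a point): centre of the mouth of the stand's hole, on the stand's top face, 60 mm above the bench; z up
- chest: fixed black tool chest with two red drawer fronts, 240 mm deep (x), 220 mm wide (y), 110 mm high, flat top. Origin at the centre of its underside; its -x side is the front with the drawers, z up. Only the top drawer moves.
- hole (a point): centre of the mouth of the catch hole in the flat chest top, 110 mm above the bench, with a yellow square 34 mm surround; the hole is round, about 16 mm wide, upright (z up), through a 6 mm thick top. Under it is the catch button (brass disc, 28 mm wide). The chest is damaged if the dowel presses on any part of it with more than 20 N.
- catch_mid (a point): point on the hole's axis, fixed to the chest, 22 mm below the mouth: middle of the 10 to 34 mm range in which the button's top may lie (screw-set, not known). The button yields from 3 N, plus 1 N per mm; at 6 mm (9 N) the drawer is free, at 10 mm (13 N) is a hard stop. Keep it down until the drawer is 20 mm out (about 1 s), or it catches again and must be pressed anew.
- drawer (a joint): how far the top drawer is out, in m: 0 shut and caught; once free its ejector spring slides it slowly towards the chest's front (-x of the chest), 35 mm within about 3 s, and it comes to rest by itself about 45 to 50 mm out (end of its rails 120 mm)
- jar: loose green glass jar with a steel lid, 60 mm in diameter, 85 mm high, standing on the bench; origin at the centre of its underside
- marver: loose dark graphite block lying on the bench, 90 x 60 mm, 22 mm high; origin at the centre of its underside
- paperweight: loose amber glass paperweight standing on the chest's top, 48 mm wide, 30 mm high; origin at the centre of its underside
Mind the look-alikes: they are no part of the job. Leave any pink look-alike of the stand alone.

How it is judged:
By the outcome, as a careful person would: the job done as asked, in the order asked, and still so for the second after the job is handed in, with the robot touching nothing.
It also fails if it takes over 61 s, if anything falls off the work surface, if the arm or the gripper's body presses on something with over 40 N, if the wrist force passes 120 N, or if a joint passes its speed limit or range.

ROBOT

A 7-joint arm with a two-finger parallel gripper is mounted at the origin on the work surface. World frame = base frame: x ahead of the robot, y to its left, z up, the work surface at z = 0. Lengths are in m, angles in degrees, forces in N, time in s.
With the tool pointing down it reaches from about 0.425 to 0.95 m from the base axis. Payload 16.7 kg.
Tool frame: the origin (TCP) lies at the very end of the fingers, on their centre line; the grasp point (between the pads) lies 19 mm behind it; z points along the fingers, y is the line along which they close (so a half turn about z gives the same grasp; the last joint's range is limited). The gripper opens to 94 mm and grips with 3 to 60 N. Pads are 16 mm wide; open, the fingers measure 119 mm over their backs; the gripper's body (75 mm by 177 mm) begins 78 mm behind the grasp point.
Start: joints at [55.262, 24.414, 4.234, 92.017, -1.954, 63.644, -3.845], TCP at [0.298, -0.606, 0.174] pointing down, gripper open.
Joint ranges: [-163.25, 163.25], [-28.42, 122.38], [-70.27, 78.77], [12.13, 141.07], [-58.53, 238.53], [9.26, 117.41], [-156.51, 156.51]. Speed limits (degrees/s): [108.29, 108.29, 136.94, 136.94, 172.46, 172.46, 172.46].

INTERFACE

Orientations are given as a 3x3 rotation matrix whose columns are the frame's x, y, z axes.
In Python, from station import sensors, viewer, order gives the robot as it stands. The module is installed in compiled form; this text tells all that it offers.
- The arm moves only by the tool jog_arm, never from a script. Its argument "series" is one flat list of numbers, 7 for each row, row after row: the finger opening in cm, from 0 to 9.4, then the shift along the tool's x, y, z in cm, then the turn, a rotation vector about the tool's x, y, z in rad. In form: [grip, x, y, z, rx, ry, rz, grip, x, y, z, rx, ry, rz, ...]. A call has 1 to 10 rows; each row is the pose to reach, as a shift and turn from the pose commanded when the call began, along the tool's axes at that moment; what a row does not reach only later rows make up. A row lasts 1/8 s, in which the tool goes at most 62.5 mm and 10.7 degrees, less where a joint would pass 70% of its speed; a pose out of reach is approached as far as the arm can. A call with a gripper value outside its range is refused whole. The fingers move at their own pace and stop on an object; the grip force is fixed at half the most. Time passes only in rows, so rows that repeat a pose let the fingers close. It gives the time, the measured TCP pose, the force, the opening and the grip force at its end, in the units of the state.
- sensors.sense(): the state, without advancing time (a new reading comes with each control period).
- viewer.grab_frame(name): name is "side" or "top" or "wrist"; returns (picture, depth): 420x560x3 uint8, blue, green, red; 420x560 float32, m along the optical axis (not along the pixel's ray), 0 where there is no reading.
- viewer.camera_model(name): a dict with "K" (3x3 intrinsics, pixels), "distortion" ([k1, k2, p1, p2, k3] as OpenCV has them; the pictures are not rectified), "camera_from_world" (4x4, takes a point from world to camera coordinates). Camera axes: x right, y up, looking along -z (the intrinsics and any distortion apply to the point x, -y, -z); pixel columns grow to the right and rows downward; lengths in m; the calibration is good to about 2 mm. A picture is of the moment at which its call begins: read the wrist's pose just before it. camera_model takes no time and is no camera call; for the wrist camera it gives the pose at the moment of the call.
- order.close_job(): hands the job in; it is judged then, once.
The state is a dict: "time_s": time; "q": joint angles; "joint_vel": joint speeds; "joint_torque": joint torques, N m; "tool_pos": TCP position; "tool_rot": TCP orientation; "contact_force": force on the tool from outside, world axes, zero at the start; "moment": the same for the moment, N m; "grip_width": finger opening in m; "gripper_force": force on a finger pad.
Only numpy, scipy, OpenCV 4.12 (cv2) and the standard library are available. Lean on these libraries where they do the work, as an engineer would, in place of code of your own. Each camera call takes 0.05 s, during which the arm holds its last target. There are 200 camera calls.

## Working session

There is one attempt and no reset: what is moved stays moved. The work goes in short steps, Python scripts to look and compute and a tool call to move; the robot and the scene stay as the last step left them, time stands still between calls to the robot, and variables do not carry over. Pictures are saved under pics/ and viewed, at most 10 in all, crops included, and the job is handed in when it is done.

Besides the shell and the picture viewer there is one more tool, called after ">>>" as name(argument=value, ...) on one line, values as JSON. jog_arm: Moves the arm, as the interface text tells. Its arguments: {"type":"object","properties":{"series":{"type":"array","items":{"type":"number"}}},"required":["series"]}

```bash
mkdir -p pics
cat > h.py <<'E'
import numpy as np, cv2
from station import sensors, viewer, order
def cam(n):
    m=viewer.camera_model(n); return np.array(m["K"],float),np.array(m["distortion"],float),np.array(m["camera_from_world"],float)
def ray(c,uv):
    K,d,T=c; p=cv2.undistortPoints(np.array([[uv]],float),K,d)[0,0]
    R=T[:3,:3]; o=-R.T@T[:3,3]; v=R.T@np.array([p[0],-p[1],-1.0]); return o,v
def onz(c,uv,z):
    o,v=ray(c,uv); return o+v*(z-o[2])/v[2]
def pt(c,uv,dep):
    o,v=ray(c,uv); return o+v*dep
def proj(c,P):
    K,d,T=c; q=T[:3,:3]@np.array(P,float)+T[:3,3]; q=np.array([q[0],-q[1],-q[2]])
    return cv2.projectPoints(q.reshape(1,3),np.zeros(3),np.zeros(3),K,d)[0][0,0]
def tri(rs):
    A=np.zeros((3,3));b=np.zeros(3)
    for o,v in rs:
        v=v/np.linalg.norm(v);M=np.eye(3)-np.outer(v,v);A+=M;b+=M@o
    return np.linalg.solve(A,b)
E
python3 - <<'E'
from h import *
s=sensors.sense(); print({k:np.round(v,3).tolist() for k,v in s.items()})
for n in("side","top"):
    p,d=viewer.grab_frame(n); cv2.imwrite(f"pics/{n}0.png",p); np.save(f"{n}0.npy",d); c=cam(n);print(n,c[0].round(1).tolist(),c[1],ray(c,(280,210)))
E
```

```text
{'time_s': 0.0, 'q': [55.261, 24.447, 4.233, 92.053, -1.955, 63.644, -3.843], 'joint_vel': [0.005, -0.051, 0.003, -0.031, 0.107, -0.057, 0.023], 'joint_torque': [0.0, -93.582, 3.667, -45.421, -0.049, 0.02, 0.0], 'tool_pos': [0.297, -0.605, 0.174], 'tool_rot': [[0.897, 0.441, -0.001], [0.441, -0.897, 0.001], [-0.0, -0.001, -1.0]], 'contact_force': [0.663, 0.265, -0.346], 'moment': [0.016, 0.044, 0.012], 'gripper_force': 0.0, 'grip_width': 0.094}
side [[496.3, 0.0, 280.7], [0.0, 496.3, 210.4], [0.0, 0.0, 1.0]] [-0.1498064  0.         0.         0.         0.       ] (array([ 0.4551701 , -0.97599408,  0.72532431]), array([ 0.12980635,  0.82709462, -0.54687063]))
top [[506.2, 0.0, 286.7], [0.0, 506.2, 205.4], [0.0, 0.0, 1.0]] [-0.11269513  0.          0.          0.          0.        ] (array([ 0.34838455, -0.04158536,  1.50134306]), array([ 0.15377221,  0.01910791, -0.98805189]))
```

View pics/top0.png

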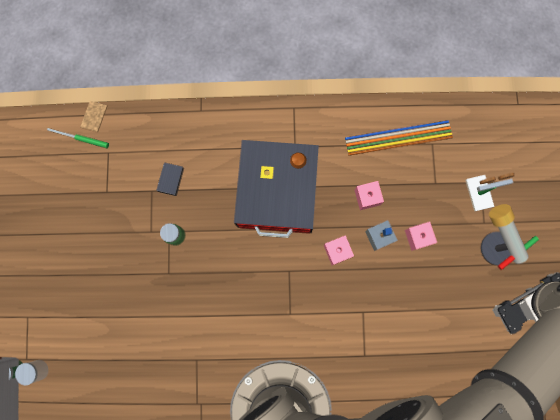

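View pics/side0.png

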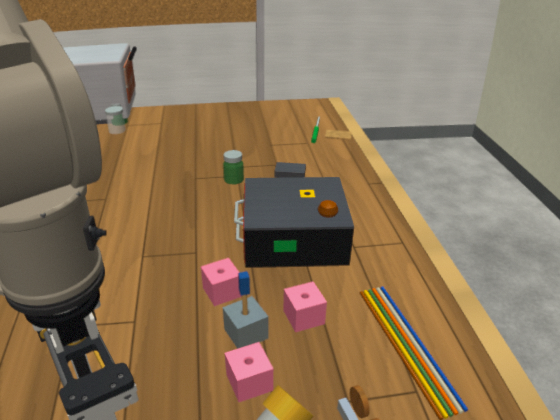

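The top view shows the grey stand at about (382,235) with the blue grip at (388,232). The yellow surround is at (267,172) and the paperweight at (298,160). In the side view the grip is at (244,283), the stand at (246,320) and the yellow surround at (307,194).

Run:
```python
from h import *
def big(m,box):
    x0,y0,x1,y1=box; k=np.zeros_like(m);k[y0:y1,x0:x1]=m[y0:y1,x0:x1]
    n,l,st,ce=cv2.connectedComponentsWithStats(k);i=1+np.argmax(st[1:,4]);return l==i,ce[i],st[i]
R={}
for n,bb,yb,sb in(("top",(370,215,405,255),(250,155,285,190),(362,215,402,255)),("side",(230,265,260,300),(290,180,325,205),(215,290,275,350))):
    p=cv2.imread(f"pics/{n}0.png");d=np.load(f"{n}0.npy");c=cam(n);h=cv2.cvtColor(p,cv2.COLOR_BGR2HSV)
    blue=cv2.inRange(h,(100,150,40),(125,255,255)); yel=cv2.inRange(h,(22,150,120),(35,255,255)); gr=cv2.inRange(h,(85,20,60),(118,120,255))
    for nm,m,b in(("blue",blue,bb),("yel",yel,yb),("grey",gr,sb)):
        k,ce,st=big(m,b)
        vs,us=np.nonzero(k&(d>0)); P=np.array([pt(c,(u,v),d[v,u]) for u,v in zip(us,vs)])
        zt=np.percentile(P[:,2],98); top=P[P[:,2]>zt-0.006]
        cn=cv2.findContours(k.astype(np.uint8),0,2)[0][0]
        rc=cv2.minAreaRect(cn)
        print(n,nm,ce.round(1),st,"ztop",zt.round(4),"topmean",top.mean(0).round(4),"rng",P.min(0).round(3),P.max(0).round(3),"rect",rc)
        R[n,nm]=ray(c,rc[0] if nm=="yel" else ce)
        if nm!="blue":
            tp=top[:,:2].astype(np.float32);print("   toprect",cv2.minAreaRect(tp))
for nm in("blue","yel"): print(nm,tri([R["top",nm],R["side",nm]]).round(4))
```

```text
top blue [386.9 231.2] [383 228   9   7  49] ztop 0.1573 topmean [ 0.4938 -0.3039  0.1536] rng [ 0.486 -0.312  0.116] [ 0.502 -0.295  0.158] rect ((387.0, 231.0), (6.0, 8.0), 90.0)
top yel [266.4 172.1] [260 166  13  13 122] ztop 0.1163 topmean [0.6735 0.0213 0.1131] rng [0.656 0.005 0.073] [0.692 0.039 0.119] rect ((266.5, 172.00001525878906), (11.940445899963379, 11.442928314208984), 5.7105937004089355)
   toprect ((0.6734148263931274, 0.021035753190517426), (0.03320524841547012, 0.034036509692668915), 84.32284545898438)
top grey [381.2 235. ] [368 221  29  28 400] ztop 0.1365 topmean [ 0.4912 -0.3081  0.1466] rng [ 0.456 -0.344  0.05 ] [ 0.532 -0.264  0.156] rect ((381.9742431640625, 234.56700134277344), (21.52533721923828, 22.03301239013672), 66.03751373291016)
   toprect ((0.49353864789009094, -0.3061375021934509), (0.016929378733038902, 0.017429260537028313), 5.431702136993408)
side blue [243.9 282.5] [239 272  10  22 191] ztop 0.1523 topmean [ 0.4964 -0.3081  0.1501] rng [ 0.488 -0.317  0.113] [ 0.504 -0.296  0.153] rect ((243.5, 282.5), (21.0, 9.0), 90.0)
side yel [306.7 193.2] [299 189  16   9 108] ztop 0.1118 topmean [0.6757 0.0201 0.1095] rng [0.657 0.001 0.061] [0.694 0.095 0.113] rect ((306.5, 193.0), (8.0, 15.0), 90.0)
   toprect ((0.6761586666107178, 0.0214700810611248), (0.03994075208902359, 0.03508933261036873), 84.1322021484375)
side grey [244.6 313.5] [224 297  43  32 685] ztop 0.0619 topmean [ 0.4959 -0.3098  0.0595] rng [ 0.458 -0.347  0.055] [ 0.535 -0.265  0.063] rect ((244.8964385986328, 312.25146484375), (25.307693481445312, 36.846160888671875), 67.38013458251953)
   toprect ((0.49641886353492737, -0.3064749538898468), (0.06294665485620499, 0.06418304890394211), 22.525514602661133)
blue [ 0.4963 -0.3052  0.1319]
yel [0.6749 0.021  0.1095]
```

>>> jog_arm(series=[9.4,0,0,-6,0,0,0,9.4,4,-2,-11,0,0,0,9.4,9,-5,-12,0,0,0,9.4,14,-8,-12,0,0,0,9.4,19,-11,-12,0,0,0,9.4,24,-14,-12,0,0,0,9.4,28,-16.5,-12,0,0,0,9.4,31,-18,-12,0,0,0,9.4,31,-18,-12,0,0,0])

```text
time_s: 1.23
tool_pos: [0.498, -0.3048, 0.294]
tool_rot: [[0.896, 0.445, -0.0], [0.445, -0.896, 0.001], [0.0, -0.001, -1.0]]
contact_force: [0.1, -0.8, -0.6]
grip_width: 0.094
gripper_force: 0.0
```

Run:
```python
from h import *
s=sensors.sense();print(s["time_s"],s["tool_pos"],s["tool_rot"],s["contact_force"])
c=cam("wrist");p,d=viewer.grab_frame("wrist");cv2.imwrite("pics/w1.png",p);np.save("w1.npy",d);np.savez("w1c.npz",*c)
for P in((.496,-.306,.06),(.495,-.305,.152),(.674,.021,.11)):print(proj(c,P))
```

```text
1.225 [ 0.49799391 -0.3048355   0.29396461] [[ 8.95566988e-01  4.44926679e-01 -1.41278566e-04]
 [ 4.44926605e-01 -8.95566542e-01  9.41000465e-04]
 [ 2.92151855e-04 -9.05587545e-04 -9.99999547e-01]] [ 0.0686871  -0.79681739 -0.62533287]
[280.69832497 180.50588414]
[279.44786814 194.29802661]
[ 95.62324507 -70.66791194]
```

View pics/w1.png

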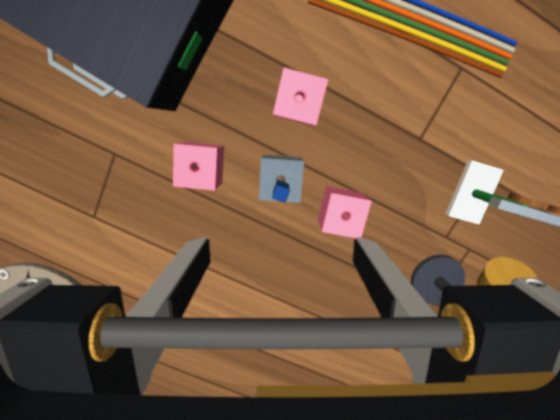

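The wrist view has the grey stand at (281,180), its hole near (281,178), and the blue grip at (281,190), turned slightly relative to the image axes.

Run:
```python
from h import *
z=np.load("w1c.npz");c=[z[k] for k in z.files];p=cv2.imread("pics/w1.png");d=np.load("w1.npy")
print("cam",ray(c,(280,210)))
cv2.imwrite("pics/w1c.png",cv2.resize(p[145:215,245:320],None,fx=8,fy=8,interpolation=cv2.INTER_NEAREST))
h=cv2.cvtColor(p,cv2.COLOR_BGR2HSV)
blue=cv2.inRange(h,(100,150,40),(125,255,255));blue[:170]=0;blue[210:]=0;blue[:,:260]=0;blue[:,300:]=0
vs,us=np.nonzero(blue);P=np.array([pt(c,(u,v),d[v,u]) for u,v in zip(us,vs)])
t=P[P[:,2]>np.percentile(P[:,2],95)-.008]
print(len(P),len(t),P.mean(0),t.mean(0),cv2.minAreaRect(t[:,:2].astype(np.float32)))
for u,v in zip(us,vs): print(u,v,h[v,u,2],end="; ")
gr=cv2.inRange(h,(85,20,60),(118,120,255));vs,us=np.nonzero(gr[145:215,245:320]);P=np.array([pt(c,(u+245,v+145),d[v+145,u+245]) for u,v in zip(us,vs)])
t=P[abs(P[:,2]-.06)<.006];print("\nstand",t[:,2].mean(),cv2.minAreaRect(t[:,:2].astype(np.float32)))
```

```text
cam (array([ 0.56818194, -0.27119677,  0.50476124]), array([-0.24734929, -0.11789257, -0.96174821]))
223 192 [ 0.49864707 -0.30473443  0.1496538 ] [ 0.49768801 -0.30500715  0.15191729] ((0.49699023365974426, -0.3052559196949005), (0.01703798584640026, 0.016172757372260094), 7.541808605194092)
278 182 76; 279 182 71; 280 182 71; 281 182 68; 277 183 84; 278 183 77; 279 183 73; 280 183 71; 281 183 72; 282 183 70; 283 183 73; 284 183 73; 277 184 88; 278 184 83; 279 184 78; 280 184 74; 281 184 73; 282 184 70; 283 184 71; 284 184 70; 285 184 70; 286 184 75; 276 185 110; 277 185 109; 278 185 108; 279 185 97; 280 185 85; 281 185 78; 282 185 73; 283 185 70; 284 185 69; 285 185 72; 286 185 72; 276 186 127; 277 186 140; 278 186 140; 279 186 131; 280 186 120; 281 186 106; 282 186 95; 283 186 85; 284 186 78; 285 186 73; 286 186 72; 287 186 74; 275 187 122; 276 187 144; 277 187 156; 278 187 159; 279 187 156; 280 187 147; 281 187 138; 282 187 128; 283 187 116; 284 187 104; 285 187 94; 286 187 85; 287 187 79; 275 188 127; 276 188 151; 277 188 162; 278 188 162; 279 188 163; 280 188 159; 281 188 156; 
[... 1488 characters left out ...]
6 164; 281 196 163; 282 196 162; 283 196 163; 284 196 158; 285 196 156; 286 196 146; 273 197 152; 274 197 159; 275 197 163; 276 197 165; 277 197 164; 278 197 164; 279 197 164; 280 197 165; 281 197 162; 282 197 162; 283 197 162; 284 197 160; 285 197 155; 275 198 156; 276 198 158; 277 198 159; 278 198 161; 279 198 160; 280 198 163; 281 198 162; 282 198 162; 283 198 157; 284 198 158; 285 198 153; 277 199 146; 278 199 149; 279 199 151; 280 199 155; 281 199 158; 282 199 160; 283 199 160; 284 199 156; 285 199 148; 281 200 143; 282 200 149; 283 200 154; 284 200 149; 
stand 0.06027579791540205 ((0.49684152007102966, -0.3055881857872009), (0.06315537542104721, 0.06127535179257393), 22.45269775390625)
```

View pics/w1c.png

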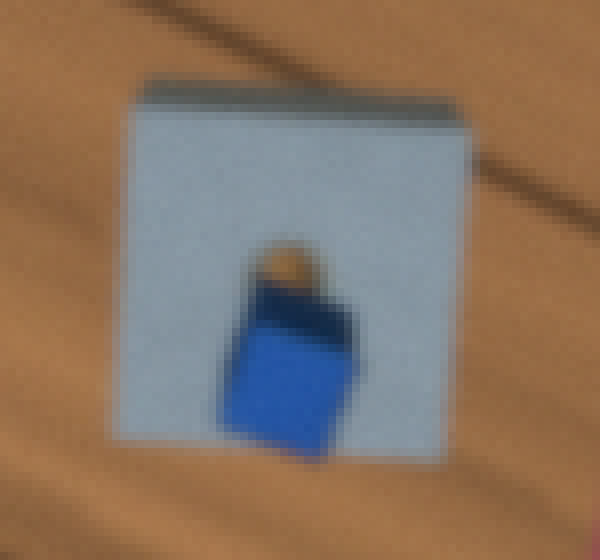

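Run:
```python
from h import *
z=np.load("w1c.npz");c=[z[k] for k in z.files];p=cv2.imread("pics/w1.png")
h=cv2.cvtColor(p,cv2.COLOR_BGR2HSV)
q=np.array([onz(c,(245+x/8-.5,145+y/8-.5),.152) for x,y in((250,325),(357,350),(325,462),(218,428))])
print(q[:,:2].round(4),q.mean(0))
for a,b in((0,1),(1,2),(3,2),(0,3)):
    e=q[b]-q[a];print(np.degrees(np.arctan2(e[1],e[0]))%90,np.linalg.norm(e))
```

```text
[[ 0.5032 -0.296 ]
 [ 0.507  -0.3122]
 [ 0.4891 -0.3157]
 [ 0.4866 -0.2986]] [ 0.4964851  -0.30560938  0.152     ]
13.036847348802468 0.016655166912375157
11.122634562968386 0.0181723244904499
8.269060810945561 0.017243731622862322
9.152375286414127 0.016767446802687457
```

>>> jog_arm(series=[7,-0.15,0,3,0,0,0.15,6,-0.15,0,6,0,0,0.29,6,-0.15,0,11,0,0,0.29,6,-0.15,0,15,0,0,0.29,6,-0.15,0,18.2,0,0,0.29,6,-0.15,0,18.2,0,0,0.29,2,-0.15,0,18.2,0,0,0.29,1,-0.15,0,18.2,0,0,0.29,1,-0.15,0,18.2,0,0,0.29,1,-0.15,0,18.2,0,0,0.29])

```text
time_s: 2.52
tool_pos: [0.4954, -0.3083, 0.1128]
tool_rot: [[0.986, 0.166, 0.001], [0.166, -0.986, -0.0], [0.001, 0.0, -1.0]]
contact_force: [0.0, 0.1, -0.2]
grip_width: 0.0234
gripper_force: 0.0
```

>>> jog_arm(series=[2.6,0.15,-0.25,0,0,0,0,2.6,0.15,-0.25,0,0,0,0])

```text
time_s: 2.78
tool_pos: [0.4964, -0.3051, 0.1123]
tool_rot: [[0.986, 0.166, 0.0], [0.166, -0.986, 0.0], [0.0, -0.0, -1.0]]
contact_force: [-0.2, 0.1, 0.0]
grip_width: 0.026
gripper_force: 0.0
```

>>> jog_arm(series=[1,0,0,0,0,0,0,1,0,0,0,0,0,0,1,0,0,0,0,0,0,1,0,0,0,0,0,0])

```text
time_s: 3.28
tool_pos: [0.4962, -0.3055, 0.1123]
tool_rot: [[0.986, 0.166, -0.0], [0.166, -0.986, 0.0], [-0.0, -0.0, -1.0]]
contact_force: [0.9, 0.9, 0.3]
grip_width: 0.0176
gripper_force: 30.0
```

>>> jog_arm(series=[1,0,0,-2,0,0,0,1,0,0,-6,0,0,0,1,0,0,-11,0,0,0,1,0,0,-15,0,0,0,1,3,-4,-15,0,0,0,1,7,-9,-15,0,0,0,1,11,-14,-15,0,0,0,1,14.5,-18.5,-15,0,0,0,1,17.5,-22.3,-15,0,0,0,1,18,-23,-15,0,0,0])

```text
time_s: 4.53
tool_pos: [0.6365, -0.0447, 0.2618]
tool_rot: [[0.985, 0.171, -0.0], [0.171, -0.985, 0.001], [-0.0, -0.001, -1.0]]
contact_force: [1.1, -0.4, -0.8]
grip_width: 0.0176
gripper_force: 30.0
```

Run:
```python
from h import *
s=sensors.sense();print(s["time_s"],s["tool_pos"],s["tool_rot"].round(4) if hasattr(s["tool_rot"],"round") else s["tool_rot"],s["contact_force"])
np.set_printoptions(suppress=True,precision=4)
out=[]
for n in("wrist","side","top"):
    c=cam(n);p,d=viewer.grab_frame(n);cv2.imwrite(f"pics/{n}2.png",p);np.save(f"{n}2.npy",d);np.savez(f"{n}2c.npz",*c)
    t=np.array(s["tool_pos"])
    for P in(t-[0,0,.0923],t,(.674,.021,.11)):print(n,proj(c,P))
    out.append(p)
def crop(p,c,P,w=50,h=60,f=5):
    u,v=proj(c,P).astype(int);u=np.clip(u,w,560-w);v=np.clip(v,h,420-h);print("crop origin",u-w,v-h);return cv2.resize(p[v-h:v+h,u-w:u+w],None,fx=f,fy=f)
t=np.array(s["tool_pos"])-[0,0,.06]
a=crop(out[0],cam("wrist"),t,80,60,5)[:, :]
cv2.imwrite("pics/w2c.png",a)
```

```text
4.525 [ 0.63645411 -0.04473235  0.26179485] [[ 9.853e-01  1.707e-01 -4.000e-04]
 [ 1.707e-01 -9.853e-01  1.400e-03]
 [-2.000e-04 -1.500e-03 -1.000e+00]] [ 1.13965354 -0.44406161 -0.84334795]
wrist [280.1883 202.4714]
wrist [279.67   232.9817]
wrist [232.082  151.5649]
side [296.0523 186.2329]
side [297.3602 148.6107]
side [305.9555 192.8765]
top [290.0736 180.045 ]
top [289.9564 172.2664]
top [266.49   172.0995]
crop origin 195 148
```

View pics/w2c.png

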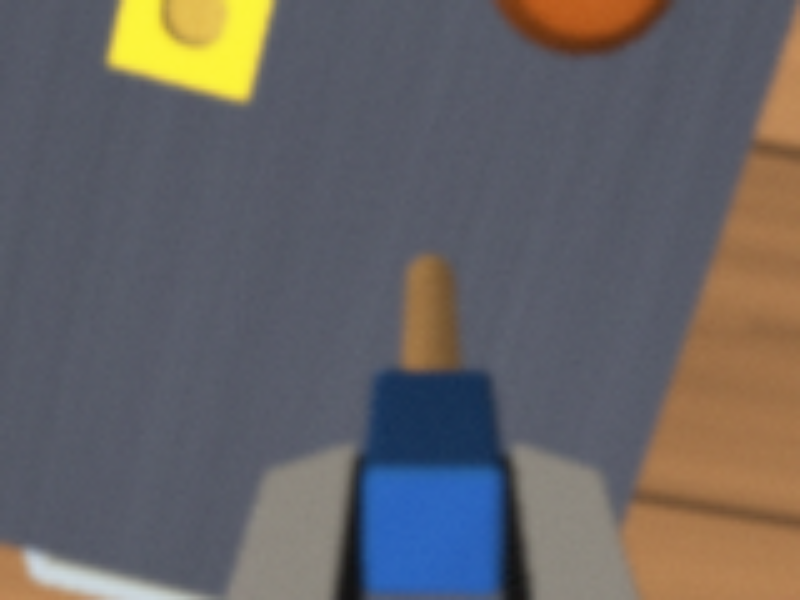

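View pics/side2.png

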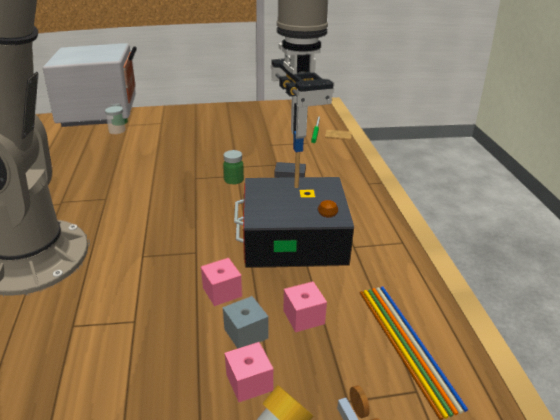

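The dowel hangs straight in the gripper: its tip is at about (281,200) in the wrist view, against (280,202) predicted. The yellow hole is at about (234,150). In the side view the tip is at (296,187), as predicted, and the stand is empty.

>>> jog_arm(series=[1,2.4,-2.9,0,0,0,0,1,4.8,-5.8,0,0,0,0,1,4.8,-5.8,1.5,0,0,0,1,4.8,-5.8,3,0,0,0,1,4.8,-5.8,3,0,0,0,1,4.8,-5.8,3,0,0,0])

```text
time_s: 5.42
tool_pos: [0.6732, 0.0153, 0.2327]
tool_rot: [[0.986, 0.165, 0.0], [0.165, -0.986, -0.0], [0.0, 0.0, -1.0]]
contact_force: [-0.8, 0.6, 0.1]
grip_width: 0.0176
gripper_force: 30.0
```

```bash
cat > m.py <<'E'
from h import *
np.set_printoptions(suppress=True,precision=4)
s=sensors.sense();t=np.array(s["tool_pos"]);print(s["time_s"],t,s["contact_force"])
for n in("wrist","side","top"):
    c=cam(n);p,d=viewer.grab_frame(n);cv2.imwrite(f"pics/{n}3.png",p)
    h=cv2.cvtColor(p,cv2.COLOR_BGR2HSV);u,v=proj(c,(.674,.021,.11)).astype(int)
    m=cv2.inRange(h,(22,150,120),(35,255,255));k=np.zeros_like(m);w=45;k[max(0,v-w):v+w,max(0,u-w):u+w]=m[max(0,v-w):v+w,max(0,u-w):u+w]
    ys,xs=np.nonzero(k);g=np.array([onz(c,(a,b),.11)[:2] for a,b in zip(xs,ys)],np.float32)
    print(n,"yellow rect on plane",cv2.minAreaRect(g),"tip proj",proj(c,t-[0,0,.0923]),"hole",proj(c,(.674,.021,.11)))
    if n=="wrist": cv2.imwrite("pics/w3c.png",cv2.resize(p[130:260,200:360],None,fx=5,fy=4.5))
    else:
        gr=cv2.inRange(h,(85,20,60),(118,120,255));u,v=proj(c,(.496,-.306,.06)).astype(int)
        r=26;q=[(onz(c,(a,b),.06)) for b in range(v-r,v+r) for a in range(u-r,u+r) if gr[b,a] and np.abs(pt(c,(a,b),d[b,a])[2]-.06)<.012]
        print(n,"stand",cv2.minAreaRect(np.array(q,np.float32)[:,:2]))
E
python3 m.py
```

```text
5.425 [0.6732 0.0153 0.2327] [-0.7802  0.5867  0.1017]
wrist yellow rect on plane ((0.6758663058280945, 0.01958831213414669), (0.034704890102148056, 0.03451491519808769), 84.39877319335938) tip proj [280.0097 202.5141] hole [275.3176 194.5157]
side yellow rect on plane ((0.6758065223693848, 0.02027433179318905), (0.03722258657217026, 0.03484027460217476), 84.62311553955078) tip proj [306.6297 183.0902] hole [305.9555 192.8765]Traceback (most recent call last):
  File "m.py", line 14, in <module>
    print(n,"stand",cv2.minAreaRect(np.array(q,np.float32)[:,:2]))
                    ~~~~~~~~~~~~~~~^^^^^^^^^^^^^^^^^^^^^^^^^^^^^^
cv2.error: OpenCV(4.12.0) /io/opencv/modules/imgproc/src/convhull.cpp:143: error: (-215:Assertion failed) total >= 0 && (depth == CV_32F || depth == CV_32S) in function 'convexHull'
```

View pics/w3c.png

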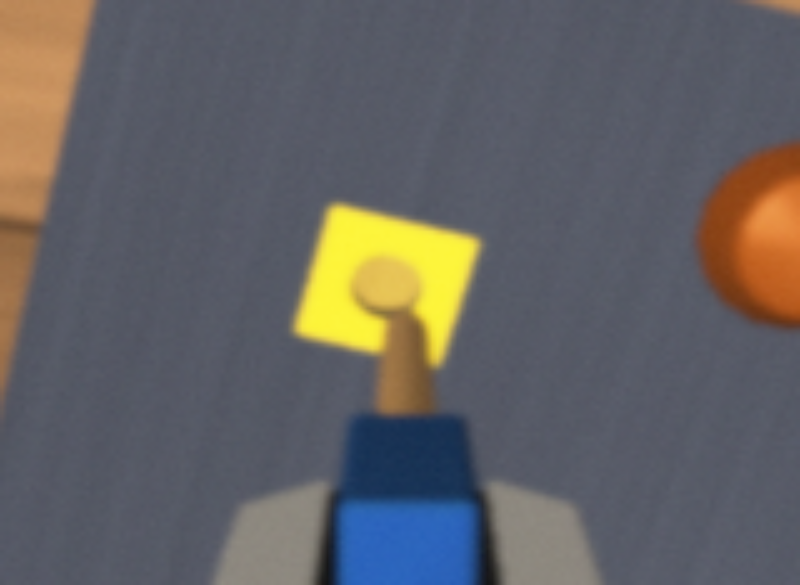

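The wrist crop puts the hole centre at pixel (276.8,192.7), and the rod tip at u≈280.6 just below it.

Run:
```python
from h import *
np.set_printoptions(suppress=True,precision=4)
s=sensors.sense();t=np.array(s["tool_pos"]);print(t)
c=cam("wrist");print("hole wrist",onz(c,(276.8,192.7),.11),onz(c,(280.6,202.5),t[2]-.0923),"tip nominal",t-[0,0,.0923])
p=cv2.imread("pics/wrist3.png");h=cv2.cvtColor(p,cv2.COLOR_BGR2HSV)
rod=cv2.inRange(h,(8,60,40),(20,255,190))
for v in range(199,222,2):
    xs=np.nonzero(rod[v,265:295])[0]+265
    if len(xs):print(v,xs.min(),xs.max(),xs.mean().round(2),end=" | ")
p=cv2.imread("pics/side3.png");h=cv2.cvtColor(p,cv2.COLOR_BGR2HSV)
rod=cv2.inRange(h,(8,60,40),(21,255,235));cs=cam("side");print()
for z in(.005,.02,.04,.055):
    u,v=proj(cs,t-[0,0,.0923]+[0,0,z]);xs=np.nonzero(rod[int(round(v)),int(u)-12:int(u)+12])[0]+int(u)-12
    print(z,u.round(2),v.round(1),xs.min() if len(xs) else 0,xs.max() if len(xs) else 0,xs.mean())
```

```text
[0.6735 0.0159 0.233 ]
hole wrist [0.6766 0.0202 0.11  ] [0.6737 0.0153 0.1407] tip nominal [0.6735 0.0159 0.1407]
199 278 281 279.5 | 201 278 283 280.5 | 203 278 283 280.5 | 205 277 284 280.5 | 207 277 284 280.5 | 209 275 284 279.5 | 211 276 285 280.5 | 213 276 286 281.0 | 215 275 286 280.5 | 217 275 286 280.5 | 219 275 286 280.5 | 221 276 285 280.5 | 
0.005 306.78 181.0 305 308 306.5
0.02 307.05 175.4 304 318 311.0
0.04 307.41 167.9 306 318 312.0
0.055 307.68 162.1 295 318 306.5
```

>>> jog_arm(series=[1,0.32,-0.42,0,0,0,0,1,0.32,-0.42,1.5,0,0,0,1,0.32,-0.42,2.3,0,0,0,1,0.32,-0.42,2.7,0,0,0,1,0.32,-0.42,2.7,0,0,0])

```text
time_s: 6.15
tool_pos: [0.6756, 0.021, 0.2049]
tool_rot: [[0.986, 0.166, -0.001], [0.166, -0.986, -0.0], [-0.001, -0.0, -1.0]]
contact_force: [-0.6, 0.2, -0.7]
grip_width: 0.0176
gripper_force: 30.0
```

>>> jog_arm(series=[1,0,0.05,0.2,0,0,0,1,0,0.05,0.4,0,0,0,1,0,0.05,0.6,0,0,0,1,0,0.05,0.8,0,0,0,1,0,0.05,0.8,0,0,0])

```text
time_s: 6.78
tool_pos: [0.6757, 0.0206, 0.1971]
tool_rot: [[0.986, 0.166, -0.0], [0.166, -0.986, 0.0], [-0.0, -0.0, -1.0]]
contact_force: [-0.9, 0.1, -0.7]
grip_width: 0.0177
gripper_force: 30.0
```

>>> jog_arm(series=[1,0,0,0.1,0,0,0,1,0,0,0.2,0,0,0,1,0,0,0.3,0,0,0,1,0,0,0.4,0,0,0,1,0,0,0.5,0,0,0,1,0,0,0.5,0,0,0])

```text
time_s: 7.52
tool_pos: [0.6758, 0.0206, 0.1922]
tool_rot: [[0.986, 0.166, -0.0], [0.166, -0.986, 0.0], [-0.0, -0.0, -1.0]]
contact_force: [-0.5, 0.7, 0.1]
grip_width: 0.0175
gripper_force: 30.0
```

>>> jog_arm(series=[1,0,0,0.1,0,0,0,1,0,0,0.2,0,0,0,1,0,0,0.3,0,0,0,1,0,0,0.4,0,0,0,1,0,0,0.5,0,0,0,1,0,0,0.5,0,0,0])

```text
time_s: 8.28
tool_pos: [0.6758, 0.0206, 0.1872]
tool_rot: [[0.986, 0.166, -0.0], [0.166, -0.986, 0.0], [-0.0, -0.0, -1.0]]
contact_force: [-1.1, 0.9, 0.1]
grip_width: 0.0171
gripper_force: 30.0
```

>>> jog_arm(series=[1,0,0,0.1,0,0,0,1,0,0,0.2,0,0,0,1,0,0,0.3,0,0,0,1,0,0,0.4,0,0,0,1,0,0,0.5,0,0,0,1,0,0,0.5,0,0,0])

```text
time_s: 9.02
tool_pos: [0.6758, 0.0206, 0.1822]
tool_rot: [[0.986, 0.166, -0.0], [0.166, -0.986, 0.0], [-0.0, -0.0, -1.0]]
contact_force: [0.3, -0.5, -0.4]
grip_width: 0.0181
gripper_force: 30.0
```

Tip is at about 0.090 with no contact yet.

>>> jog_arm(series=[1,0,0,0.1,0,0,0,1,0,0,0.2,0,0,0,1,0,0,0.3,0,0,0,1,0,0,0.4,0,0,0,1,0,0,0.5,0,0,0,1,0,0,0.5,0,0,0])

```text
time_s: 9.78
tool_pos: [0.6758, 0.0206, 0.1772]
tool_rot: [[0.986, 0.166, -0.0], [0.166, -0.986, 0.0], [-0.0, -0.0, -1.0]]
contact_force: [1.0, -0.1, -1.2]
grip_width: 0.0177
gripper_force: 30.0
```

>>> jog_arm(series=[1,0,0,0.1,0,0,0,1,0,0,0.2,0,0,0,1,0,0,0.3,0,0,0,1,0,0,0.4,0,0,0,1,0,0,0.5,0,0,0,1,0,0,0.5,0,0,0])

```text
time_s: 10.52
tool_pos: [0.6758, 0.0205, 0.1722]
tool_rot: [[0.986, 0.166, -0.0], [0.166, -0.986, 0.0], [-0.0, -0.0, -1.0]]
contact_force: [-0.7, -0.1, 0.2]
grip_width: 0.0175
gripper_force: 30.0
```

>>> jog_arm(series=[1,0,0,0.1,0,0,0,1,0,0,0.2,0,0,0,1,0,0,0.3,0,0,0,1,0,0,0.4,0,0,0,1,0,0,0.5,0,0,0,1,0,0,0.5,0,0,0])

```text
time_s: 11.28
tool_pos: [0.676, 0.0206, 0.1675]
tool_rot: [[0.986, 0.166, 0.0], [0.166, -0.986, 0.0], [0.0, -0.0, -1.0]]
contact_force: [-0.4, -0.0, 4.5]
grip_width: 0.0174
gripper_force: 30.0
```

>>> jog_arm(series=[1,0,0,0.1,0,0,0,1,0,0,0.2,0,0,0,1,0,0,0.3,0,0,0,1,0,0,0.4,0,0,0,1,0,0,0.5,0,0,0,1,0,0,0.5,0,0,0])

```text
time_s: 12.02
tool_pos: [0.6762, 0.0207, 0.1629]
tool_rot: [[0.986, 0.166, 0.001], [0.166, -0.986, 0.0], [0.001, -0.0, -1.0]]
contact_force: [-0.7, -0.7, 8.3]
grip_width: 0.0175
gripper_force: 30.0
```

>>> jog_arm(series=[1,0,0,0.1,0,0,0,1,0,0,0.2,0,0,0,1,0,0,0.2,0,0,0])

```text
time_s: 12.4
tool_pos: [0.6764, 0.0207, 0.1611]
tool_rot: [[0.986, 0.166, 0.001], [0.166, -0.986, 0.0], [0.001, 0.0, -1.0]]
contact_force: [-0.5, -0.4, 10.7]
grip_width: 0.0177
gripper_force: 30.0
```

```bash
cat > dr.py <<'E'
from h import *
print(np.round([sensors.sense()["contact_force"][2] for _ in range(3)],1))
a=cv2.imread("pics/top0.png");p,d=viewer.grab_frame("top");c=cam("top")
# drawer handle: front-most point of chest at handle height, pale handle pixels
def hand(im):
    h=cv2.cvtColor(im,cv2.COLOR_BGR2HSV);m=cv2.inRange(h,(0,0,150),(180,60,255));m[:215]=0;m[275:]=0;m[:,:240]=0;m[:,310:]=0
    ys,xs=np.nonzero(m);v=np.percentile(ys,90);return onz(c,(xs.mean(),v),.08),len(ys)
print(hand(a),hand(p))
E
python3 dr.py
```

```text
[10.7 10.7 10.7]
(array([0.49590084, 0.00634412, 0.08      ]), 138) (array([ 0.42511678, -0.01158   ,  0.08      ]), 1591)
```

>>> jog_arm(series=[1,0,0,0,0,0,0,1,0,0,0,0,0,0,1,0,0,0,0,0,0,1,0,0,0,0,0,0,1,0,0,0,0,0,0,1,0,0,0,0,0,0,1,0,0,0,0,0,0,1,0,0,0,0,0,0,1,0,0,0,0,0,0,1,0,0,0,0,0,0])

```text
time_s: 13.7
tool_pos: [0.6765, 0.0207, 0.1612]
tool_rot: [[0.986, 0.166, 0.002], [0.166, -0.986, 0.0], [0.002, 0.0, -1.0]]
contact_force: [0.7, 0.4, 10.0]
grip_width: 0.0177
gripper_force: 30.0
```

Run:
```python
from h import *
p,d=viewer.grab_frame("side");a=cv2.imread("pics/side0.png")
f=lambda i:cv2.resize(i[150:290,160:360],None,fx=2.6,fy=2)
cv2.imwrite("pics/dr1.png",np.vstack([f(a),f(p)]))
```

```text
(no output)
```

View pics/dr1.png

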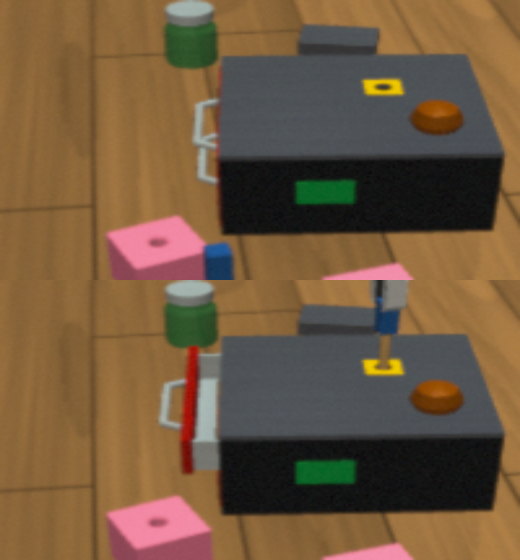

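The top drawer is sliding out. Its front has moved about 13 px in the side view, roughly 30 mm. I'll keep the catch pressed until it stops.

>>> jog_arm(series=[1,0,0,0,0,0,0,1,0,0,0,0,0,0,1,0,0,0,0,0,0,1,0,0,0,0,0,0,1,0,0,0,0,0,0,1,0,0,0,0,0,0,1,0,0,0,0,0,0,1,0,0,0,0,0,0,1,0,0,0,0,0,0,1,0,0,0,0,0,0])

```text
time_s: 15.0
tool_pos: [0.6764, 0.0207, 0.1612]
tool_rot: [[0.986, 0.166, 0.001], [0.166, -0.986, 0.0], [0.002, 0.0, -1.0]]
contact_force: [-0.7, 0.3, 9.9]
grip_width: 0.0175
gripper_force: 30.0
```

>>> jog_arm(series=[1,0,0,0,0,0,0,1,0,0,0,0,0,0,1,0,0,0,0,0,0,1,0,0,0,0,0,0,1,0,0,0,0,0,0,1,0,0,0,0,0,0,1,0,0,0,0,0,0,1,0,0,0,0,0,0,1,0,0,0,0,0,0,1,0,0,0,0,0,0])

```text
time_s: 16.25
tool_pos: [0.6765, 0.0207, 0.1612]
tool_rot: [[0.986, 0.166, 0.002], [0.166, -0.986, 0.0], [0.002, 0.0, -1.0]]
contact_force: [-0.2, -0.2, 10.3]
grip_width: 0.0176
gripper_force: 30.0
```

Run:
```python
from h import *
c=cam("side")
for n in (0,1):
    p,d=viewer.grab_frame("side")
    h=cv2.cvtColor(p,cv2.COLOR_BGR2HSV);m=cv2.inRange(h,(0,150,80),(8,255,255))|cv2.inRange(h,(172,150,80),(180,255,255));m[:170]=0;m[245:]=0;m[:,:215]=0;m[:,260:]=0
    ys,xs=np.nonzero(m);P=np.array([pt(c,(a,b),d[b,a]) for a,b in zip(xs,ys)]);print(len(P),np.median(P[P[:,2]>.06],0) if len(P) else 0)
```

```text
276 [ 0.47965659 -0.02597392  0.09914903]
274 [ 0.47981649 -0.02258206  0.09935074]
```

>>> jog_arm(series=[1,0,0,-1,0,0,0,1,0,0,-3,0,0,0,1,0,0,-6,0,0,0,1,0,0,-10,0,0,0,1,0,0,-11,0,0,0,1,-3.5,4.5,-11,0,0,0,1,-7,9,-11,0,0,0,1,-10.5,13.5,-11,0,0,0,1,-14,18,-11,0,0,0,1,-17,22,-11,0,0,0])

```text
time_s: 17.6
tool_pos: [0.5431, -0.2264, 0.2703]
tool_rot: [[0.986, 0.165, -0.0], [0.165, -0.986, 0.0], [-0.0, -0.0, -1.0]]
contact_force: [1.2, 0.5, -0.5]
grip_width: 0.0178
gripper_force: 30.0
```

>>> jog_arm(series=[1,-3,3.5,0,0,0,0,1,-6.1,7.2,0,0,0,0,1,-6.1,7.2,4,0,0,0,1,-6.1,7.2,7,0,0,0,1,-6.1,7.2,8,0,0,0,1,-6.1,7.2,8,0,0,0])

```text
time_s: 18.35
tool_pos: [0.4965, -0.3055, 0.1903]
tool_rot: [[0.986, 0.166, -0.001], [0.166, -0.986, 0.0], [-0.001, -0.001, -1.0]]
contact_force: [0.4, 0.2, 1.0]
grip_width: 0.0172
gripper_force: 30.0
```

Run:
```python
from h import *
np.set_printoptions(suppress=True,precision=4)
s=sensors.sense();t=np.array(s["tool_pos"]);print(s["time_s"],t,s["contact_force"])
c=cam("wrist");p,d=viewer.grab_frame("wrist");u,v=proj(c,(.4966,-.3055,.06)).astype(int)
tip=t-[0,0,.0923];print("tip proj",proj(c,tip),"hole proj",proj(c,(.4966,-.3055,.06)))
x0,y0=200,120;cv2.imwrite("pics/w5c.png",cv2.resize(p[y0:y0+130,x0:x0+160],None,fx=5,fy=4.5))
h=cv2.cvtColor(p,cv2.COLOR_BGR2HSV);gr=cv2.inRange(h,(85,20,60),(118,120,255))
w=70;q=[onz(c,(a,b),.06)[:2] for b in range(max(0,v-w),v+w) for a in range(u-w,u+w) if gr[b,a] and abs(pt(c,(a,b),d[b,a])[2]-.06)<.008]
print("stand",cv2.minAreaRect(np.array(q,np.float32)))
```

```text
18.35 [ 0.4965 -0.3055  0.1903] [0.3817 0.1561 0.9652]
tip proj [280.0823 202.4261] hole proj [280.1914 194.2569]
stand ((0.4968188405036926, -0.305623859167099), (0.06397293508052826, 0.06176603212952614), 22.25335693359375)
```

View pics/w5c.png

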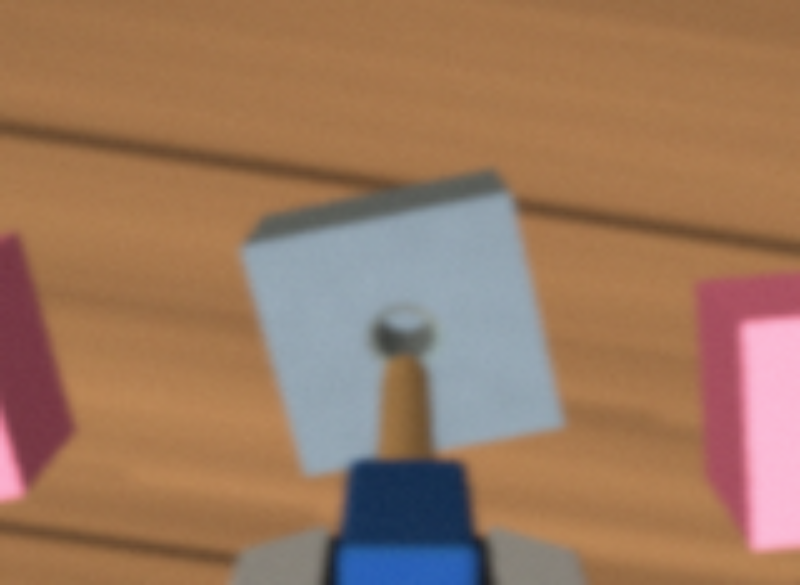

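The dowel lines up over the stand's hole: hole centre at crop (403,335), rod axis at u≈405.

>>> jog_arm(series=[1,0,0,1.5,0,0,0,1,0,0,3,0,0,0,1,0,0,3.5,0,0,0,1,0,0,3.8,0,0,0,1,0,0,4.1,0,0,0,1,0,0,4.4,0,0,0,1,0,0,4.4,0,0,0])

```text
time_s: 19.27
tool_pos: [0.4965, -0.3057, 0.1462]
tool_rot: [[0.986, 0.166, -0.0], [0.166, -0.986, 0.0], [-0.0, -0.0, -1.0]]
contact_force: [0.6, -0.2, -0.1]
grip_width: 0.0178
gripper_force: 30.0
```

Tip is at 0.054, inside the hole, with no contact. Continuing down.

>>> jog_arm(series=[1,0,0,0.6,0,0,0,1,0,0,1.2,0,0,0,1,0,0,1.8,0,0,0,1,0,0,2.3,0,0,0,1,0,0,2.7,0,0,0,1,0,0,3,0,0,0,1,0,0,3.1,0,0,0,1,0,0,3.1,0,0,0])

```text
time_s: 20.27
tool_pos: [0.4965, -0.3057, 0.1153]
tool_rot: [[0.986, 0.166, 0.0], [0.166, -0.986, 0.0], [0.0, 0.0, -1.0]]
contact_force: [0.7, 0.6, -1.3]
grip_width: 0.0177
gripper_force: 30.0
```

>>> jog_arm(series=[1,0,0,0.1,0,0,0,1,0,0,0.2,0,0,0,1,0,0,0.28,0,0,0,1,0,0,0.28,0,0,0])

```text
time_s: 20.78
tool_pos: [0.4964, -0.3057, 0.1124]
tool_rot: [[0.986, 0.166, -0.0], [0.166, -0.986, 0.0], [-0.0, -0.0, -1.0]]
contact_force: [-0.4, 0.1, -0.3]
grip_width: 0.0178
gripper_force: 30.0
```

>>> jog_arm(series=[3,0,0,0,0,0,0,5,0,0,0,0,0,0,5,0,0,0,0,0,0,5,0,0,0,0,0,0,5,0,0,0,0,0,0])

```text
time_s: 21.4
tool_pos: [0.4965, -0.3057, 0.1125]
tool_rot: [[0.986, 0.166, 0.0], [0.166, -0.986, 0.0], [0.0, -0.0, -1.0]]
contact_force: [-0.1, 0.4, -0.1]
grip_width: 0.0499
gripper_force: 0.0
```

>>> jog_arm(series=[5,0,0,-2,0,0,0,5,0,0,-5,0,0,0,5,0,0,-9,0,0,0,5,0,0,-14,0,0,0,5,0,0,-18,0,0,0,5,-3,4,-18,0,0,0,5,-3,4,-18,0,0,0])

```text
time_s: 22.28
tool_pos: [0.4715, -0.3535, 0.2928]
tool_rot: [[0.987, 0.161, -0.0], [0.161, -0.987, -0.001], [-0.0, 0.001, -1.0]]
contact_force: [0.2, -0.3, -0.7]
grip_width: 0.0503
gripper_force: 0.0
```

Run:
```python
from h import *
s=sensors.sense();print(s["time_s"],s["tool_pos"],s["contact_force"])
for n in("wrist","side"):
    p,d=viewer.grab_frame(n);c=cam(n);h=cv2.cvtColor(p,cv2.COLOR_BGR2HSV);m=cv2.inRange(h,(100,150,40),(125,255,255))
    u,v=proj(c,(.4966,-.3055,.135)).astype(int);w=30 if n=="wrist" else 16
    P=np.array([pt(c,(a,b),d[b,a]) for b in range(v-w,v+w) for a in range(u-w,u+w) if m[b,a]])
    print(n,len(P),np.percentile(P,98,axis=0).round(4),P.mean(0).round(4))
    if n=="side":cv2.imwrite("pics/s6.png",p)
```

```text
22.275 [ 0.47146565 -0.35347253  0.29282077] [ 0.20335661 -0.25083782 -0.71057118]
wrist 230 [ 0.5074 -0.2966  0.1535] [ 0.4996 -0.3055  0.1537]
side 190 [ 0.504  -0.3005  0.1524] [ 0.4966 -0.312   0.1378]
```

View pics/s6.png

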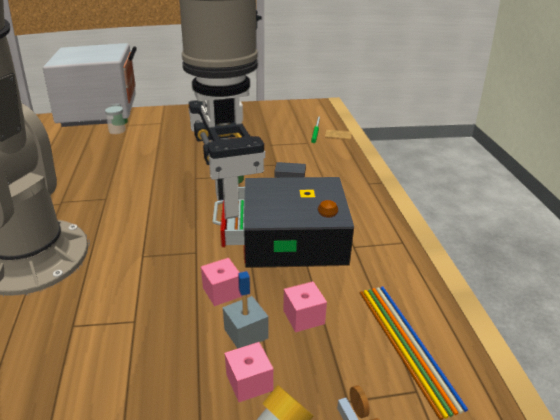

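The side view shows the dowel back upright in the grey stand, with its grip at (244,283) and top at 0.152 m as at the start. The drawer is out at (222,225), the paperweight and graphite block are where they were, and the gripper is clear.

```bash
python3 -c "
from station import order
print(order.close_job())"
```

```text
the job is handed in; nothing more can be done
None
```

The catch was pressed gently (about 10–11 N), the drawer slid out about 45 mm and came to rest by itself, and the dowel is back upright and fully down in its stand; the job was handed in at about 22 s of the 61 s allowed.

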